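# Lock out the switched-off isolator with a quick-release pin

## Robot

A 6-joint arm with a two-finger parallel gripper is mounted at the origin on the work surface. World frame = base frame: x ahead of the robot, y to its left, z up, the work surface at z = 0. Lengths are in m, angles in rad, forces in N, time in s.
With the tool pointing down it reaches from about 0.25 to 0.8 m from the base axis. Payload 8.5 kg.
Tool frame: the origin (TCP) lies on the centre line of the jaws, within the pads' length; the fingertips stand ahead of it and the grasp point (between the pads) lies 5 mm behind it (r.tips_ahead is the z of the fingertips in the tool frame, in m); z points along the fingers, y is the direction in which the jaws open and shut (so a half turn about z gives the same grasp; the last joint's range is limited). The gripper opens to 85 mm and grips with 20 to 120 N. Pads are 22 mm wide; open, the fingers measure 114 mm over their backs; the gripper's body (76 mm by 85 mm) begins 54 mm behind the grasp point. The pads swing forward as they close: fully open they stand 13 mm farther back than shut.
Start: joints at [-1.15, 0.238, -0.013, 1.319, 0, 1.571], TCP at [0.214, -0.479, 0.245] pointing down, gripper open.
Joint ranges: [-2.66, 2.66], [-1.03, 1.9], [-1.14, 1.46], [-1.82, 2.27], [-1.45, 1.34], [-3.14, 3.14]. Speed limits (rad/s): [2.22, 2.22, 2.79, 3.14, 3.14, 3.14].

## Interface

Orientations are given as a rotation vector (axis times angle).
In Python, from station import r gives the robot as it stands. The module is installed in compiled form; this text tells all that it offers.
- The arm moves only by the tool send_rows, never from a script. Its argument "plan" is a list of rows, each a list of 5 numbers: the opening, from -1 (shut) to 1 (fully open), then the shift along the tool's x, y, z in mm, then the turn about the tool's z in degrees. In form: [[gripper, x, y, z, twist], ...]. A call has 1 to 20 rows; each row is the pose to reach, as a shift and turn from the pose commanded when the call began, along the tool's axes at that moment; what a row does not reach only later rows make up. A row lasts 1/8 s, in which the tool goes at most 62.5 mm and 10.7 degrees, less where a joint would pass 70% of its speed; a pose out of reach is approached as far as the arm can. A call with a gripper value outside its range is refused whole. The fingers move at their own pace and stop on an object; the grip force is fixed at half the most. Time passes only in rows, so rows that repeat a pose let the fingers close. It gives the time, the measured TCP pose, the force and the opening at its end, in the units of the state.
- r.get_obs(): the state, without advancing time (a new reading comes with each control period).
- r.camera(name): name is "scene" or "top"; returns a dict with "image" (420x560x3 uint8, red, green, blue), "z_map" (420x560 float32, m along the optical axis (not along the pixel's ray), 0 where there is no reading), "K" (3x3 intrinsics, pixels), "origin" and "rotation" of the camera in the world. Camera axes: x right, y down, z forward; pixel columns grow to the right and rows downward; lengths in m; the calibration is good to about 2 mm. A picture is of the moment at which its call begins.
- r.hand_in(): hands the job in, once; it reports no verdict.
The state is a dict: "time_s": time; "joint_positions": joint angles; "qd": joint speeds; "joint_efforts": joint torques, N m; "tool_pos": TCP position; "orientation": TCP orientation; "wrist_force": force on the tool from outside, world axes, zero at the start; "moment": the same for the moment, N m; "opening": finger opening in m.
Only numpy, scipy, OpenCV 4.12 (cv2) and the standard library are available. Lean on these libraries where they do the work, as an engineer would, in place of code of your own. Each camera call takes 0.05 s, during which the arm holds its last target.

## Task

Lock out the isolator that is switched off, the one whose red lever lies over its yellow lock plate with the two holes in line. Take the blue-headed quick-release pin out of its rest with its red thumb button squeezed in, keep the button in while you put the pin down through both holes until its collar sits flat on the lever, then let go so that the button springs out and the pin is locked. Leave the lever of the other isolator, which is switched on, where it is.

Things in the scene. Friction and masses are not known exactly. Their poses are not given: they have to be found in the camera images.
- pin: Pin upright in a yellow rest. Origin: on its axis, under its collar (46 mm wide, 5 thick), 75 mm above the table at the start; z up. Blue head 34 (x) x 28 (y) mm, 5 to 55 mm above the origin; grip its y faces. Shank 18 mm thick, 60 long, last 18 tapered to 6. Two brass lugs along x, 32 mm below the origin, 40 mm over the ends. 0.25 kg. The grey-headed pin without button, 90 mm off, is no use.
- pin_button (a joint): Round red button, 16 mm wide, on the blue head's +y face, centre 34 mm above the pin's origin. 0 m: standing out 6 mm, lugs out, too wide for the hole. 0.006 m: squeezed flush with the head, lugs drawn into the shank. Gripping the head across y at that height presses it; its spring takes 3 N to start, 8 N when flush, and pushes it out when let go.
- lock_hole (a point): Axis of the two 30 mm holes in line of the switched-off isolator, at its red lever's top face, 90 mm above the table; z up, x towards the lever's pivot 115 mm away (cap 103 mm above the table). Lever 8 mm thick, end 56 x 54 mm; yellow lock plate under it, underside 72 mm above the table, free below. The seated pin's origin is here, any yaw. Body: fixed grey box 110 x 110, 72 high.
- lever_on_end (a point): Centre of the hole in the red lever end of the other isolator, at its top face, 90 mm above the table. This one looks alike but is switched on: its lever is swung 60 to 77 degrees aside and the hole of its yellow lock plate lies bare. The lever turns stiffly on a vertical pivot 115 mm away. Leave it. Either isolator may be on the left.
Not all that is in view belongs to the job. What is shaped like the pin but orange or pink is not meant.

How it is judged:
By the outcome, as a careful person would: the job done as asked, in the order asked, and still so for the second after the job is handed in, with the robot touching nothing.
It also fails if it takes over 40 s, if anything falls off the work surface, if the arm or the gripper's body presses on something with over 40 N, if the wrist force passes 120 N, or if a joint passes its speed limit or range.

## Working session

There is one attempt and no reset: what is moved stays moved. The work goes in short steps, Python scripts to look and compute and a tool call to move; the robot and the scene stay as the last step left them, time stands still between calls to the robot, and variables do not carry over. Pictures are saved under pics/ and viewed, and the job is handed in when it is done.

Besides the shell and the picture viewer there is one more tool, called after "Emit:" as name(argument=value, ...), one argument or row to a line, values as JSON. send_rows: Moves the arm, as the interface text tells. Its arguments: {"type":"object","properties":{"plan":{"type":"array","items":{"type":"array","items":{"type":"number"}}}},"required":["plan"]}

```bash
mkdir -p pics
cat > h.py <<'E'
import numpy as np,cv2
from station import r
def snap(n,f):
    c=r.camera(n); np.savez(f'/tmp/{f}.npz',**{k:c[k] for k in c}); cv2.imwrite(f'pics/{f}.png',c['image'][:,:,::-1]); return c
def load(f): return np.load(f'/tmp/{f}.npz')
def P(c,u,v,z=None):
    K=c['K']; d=c['rotation']@np.array([(u-K[0,2])/K[0,0],(v-K[1,2])/K[1,1],1])
    if z is None: s=c['z_map'][int(round(v)),int(round(u))]
    else: s=(z-c['origin'][2])/d[2]
    return c['origin']+s*d
def crop(f,u0,v0,u1,v1,k,out):
    im=cv2.imread(f'pics/{f}.png')[v0:v1,u0:u1]; cv2.imwrite(f'pics/{out}.png',cv2.resize(im,None,fx=k,fy=k,interpolation=cv2.INTER_CUBIC))
E
python3 - <<'E'
from h import *
print(r.get_obs(), r.tips_ahead)
for n in('top','scene'):
    c=snap(n,n+'0'); print(c['origin'],c['rotation'],c['K'])
E
```

```text
{'time_s': 0.0, 'joint_positions': array([-1.14999853e+00,  2.38785731e-01, -1.42333973e-02,  1.31919562e+00,
       -8.46097927e-06,  1.57080946e+00]), 'qd': array([ 2.96043831e-04, -1.17326152e-03,  1.02199214e-03,  1.31001997e-03,
       -2.25547714e-06,  1.39992937e-03]), 'joint_efforts': array([ 2.14400966e-04, -5.38778651e+01,  3.46441233e+01,  1.82055007e-02,
        1.52214502e-04,  2.09676978e-05]), 'tool_pos': array([ 0.21429786, -0.47885209,  0.24468313]), 'orientation': array([-3.07096270e+00, -6.55812194e-01,  4.78127761e-04]), 'wrist_force': array([-0.86566823,  0.69303446,  0.02052425]), 'moment': array([-0.02818714,  0.0210652 , -0.04562625]), 'opening': 0.0851789838519695} 0.014
[0.37666569 0.00957255 0.94779027] [-2.15280742  2.19992372 -0.09010461] [[398.72744313   0.         277.7879757 ]
 [  0.         398.72744313 206.36327506]
 [  0.           0.           1.        ]]
[1.00802019 0.0704577  0.75004704] [-1.78082851 -1.87761459  0.69032312] [[432.25704538   0.         274.82708508]
 [  0.         432.25704538 211.25146983]
 [  0.           0.           1.        ]]
```

```bash
sed -i "s/K=c\['K'\]; d=c\['rotation'\]@/K=c['K']; d=cv2.Rodrigues(c['rotation'])[0]@/" h.py
```

```text
(no output)
```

View pics/top0.png

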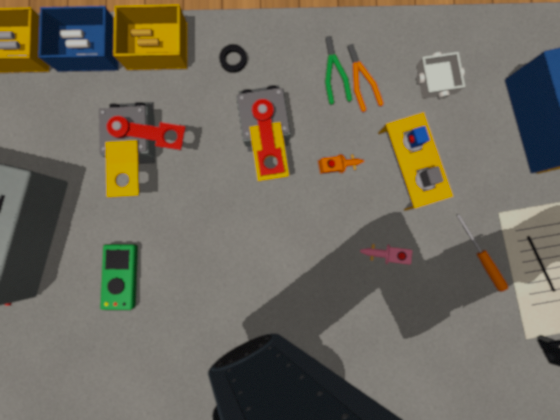

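View pics/scene0.png

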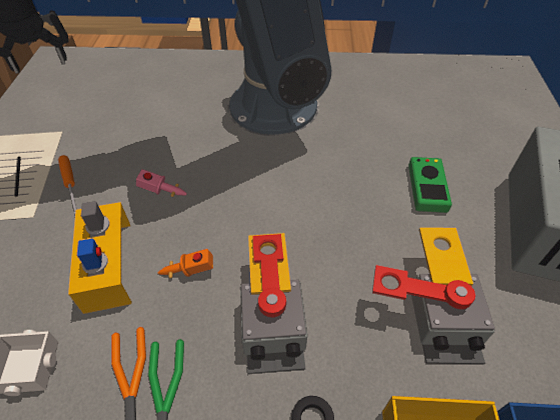

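The top view shows the switched-off isolator (lever over its plate, hole near (269,159)), the switched-on one at left (lever swung to (173,136)), and the rest with the blue pin near (417,136). I'll look closer.

Run:
```python
from h import *
crop('top0',380,100,470,220,5,'c1');crop('top0',225,75,315,195,5,'c2');crop('scene0',60,190,150,310,5,'c3');crop('scene0',230,225,320,315,6,'c4')
```

```text
(no output)
```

View pics/c1.png

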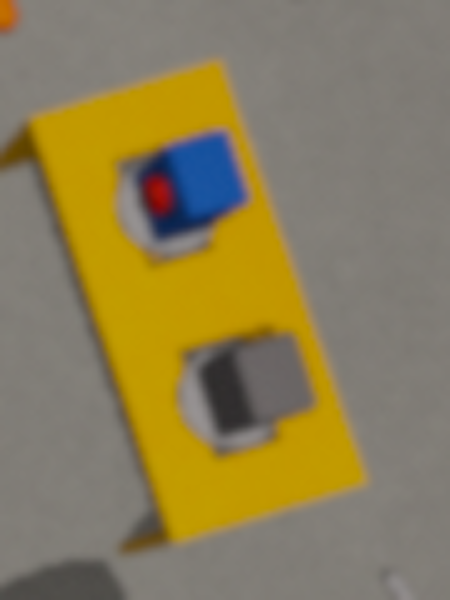

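View pics/c2.png

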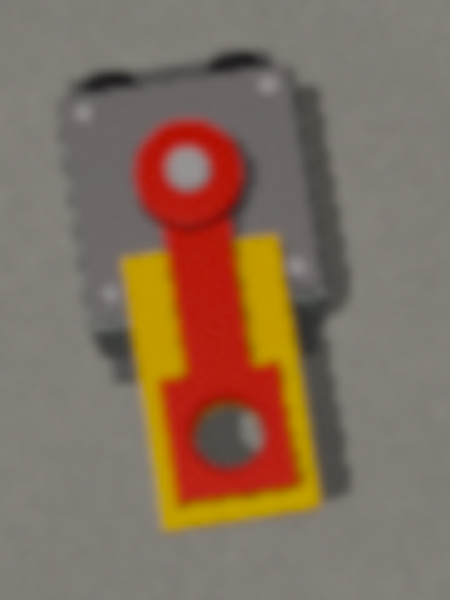

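View pics/c3.png

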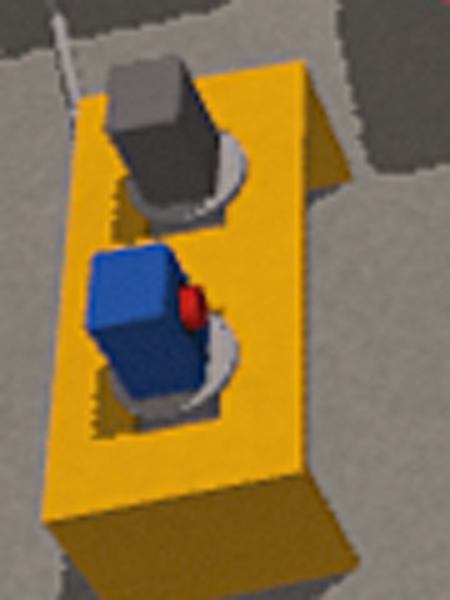

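View pics/c4.png

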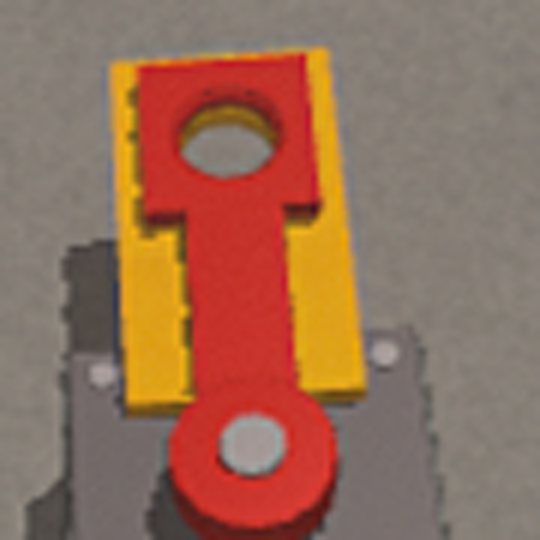

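```bash
cat > m.py <<'E'
from h import *
def cloud(c,u0,v0,u1,v1):
    K=c['K'];R=cv2.Rodrigues(c['rotation'])[0]
    v,u=np.mgrid[v0:v1,u0:u1];z=c['z_map'][v0:v1,u0:u1].astype(float)
    p=np.stack([(u-K[0,2])/K[0,0]*z,(v-K[1,2])/K[1,1]*z,z],-1)@R.T+c['origin']
    return p,c['image'][v0:v1,u0:u1].astype(int),z>0
E
python3 - <<'E'
from m import *
for f,b in(('top0',(395,115,450,165)),('scene0',(65,220,115,285))):
    c=load(f);p,i,k=cloud(c,*b)
    m=k&(p[...,2]>.122)&(p[...,2]<.14)&(i[...,2]>i[...,0]+40)
    q=p[m];print(f,m.sum(),q.mean(0),np.median(q[:,2]),cv2.minAreaRect((q[:,:2]*1000).astype(np.float32)))
    red=k&(i[...,0]>130)&(i[...,1]<60)&(i[...,2]<80); print('red',red.sum(),p[red].mean(0) if red.any() else 0)
c=load('top0')
for n,u,v,z in(('hole',225+230/5,75+435/5,.09),('cap',225+187/5,75+170/5,.103),('headtop',380+207/5,100+178/5,.130),('btn',380+157/5,100+195/5,.109)):
    print(n,P(c,u,v,z),P(c,u,v))
for uv in((165,150),(230,130),(247,205),(188,228)):print(P(c,380+uv[0]/5,100+uv[1]/5,.13))
c=load('scene0')
for n,u,v,z in(('hole',230+230/6,225+138/6,.09),('cap',230+253/6,225+445/6,.103)):
    print(n,P(c,u,v,z),P(c,u,v))
E
```

```text
top0 198 [ 0.58952796 -0.28955619  0.12944877] 0.12981682019320756 ((590.288818359375, -290.0799255371094), (31.88419532775879, 26.40937042236328), 17.61383819580078)
red 11 [ 0.58712939 -0.27517482  0.11592744]
scene0 285 [ 0.59262512 -0.29263614  0.12954722] 0.13023150599234945 ((590.6277465820312, -294.28460693359375), (35.126102447509766, 26.362621307373047), 14.634509086608887)
red 22 [ 0.58752809 -0.27810293  0.11602531]
hole [0.54748608 0.02376354 0.09      ] [0.56464073 0.02518867 0.00385632]
cap [0.66194473 0.03988759 0.103     ] [0.66172482 0.03986422 0.10365122]
headtop [ 0.58838151 -0.29192426  0.13      ] [ 0.58851739 -0.29211777  0.12947511]
btn [ 0.58689036 -0.27791557  0.109     ] [ 0.5857083  -0.27629906  0.11371641]
[ 0.60069335 -0.27501579  0.13      ]
[ 0.60861246 -0.30259898  0.13      ]
[ 0.5765442  -0.30797927  0.13      ]
[ 0.56734939 -0.28291374  0.13      ]
hole [0.54936241 0.02466882 0.09      ] [0.4874193  0.0184849  0.00085867]
cap [0.66139929 0.03884389 0.103     ] [0.66100038 0.03880751 0.10225534]
```

Run:
```python
from m import *
c=load('top0')
def ang(a,b,z):
    d=P(c,380+b[0]/5,100+b[1]/5,z)-P(c,380+a[0]/5,100+a[1]/5,z);print(np.degrees(np.arctan2(d[1],d[0])),np.linalg.norm(d))
p,i,k=cloud(c,380,100,470,220)
y=k&(i[...,0]>150)&(i[...,2]<60)&(p[...,2]>.04); print(np.median(p[y][:,2]))
ang((365,480),(222,62),np.median(p[y][:,2])); ang((170,543),(30,118),np.median(p[y][:,2]))
q=p[y]; print(cv2.minAreaRect((q[:,:2]*1000).astype(np.float32)))
g=k&(p[...,2]>.122); g[:60]=0;q=p[g];print('grey',cv2.minAreaRect((q[:,:2]*1000).astype(np.float32)),np.median(q[:,2]))
o=r.get_obs();R=cv2.Rodrigues(o['orientation'])[0]
print(R.T@(np.array([.590,-.2915,.104])-o['tool_pos']), np.degrees(np.arctan2(R[1,0],R[0,0])))
```

```text
0.07472103605928115
15.579265846608536 0.19678924633585382
15.4074085830478 0.19893973537106516
((549.0921630859375, -303.27081298828125), (198.17649841308594, 91.07648468017578), 16.18687629699707)
grey ((504.38067626953125, -314.3556213378906), (33.68655776977539, 28.426437377929688), 15.014446258544922) 0.12969782094453852
[ 0.41944934 -0.01739542  0.14077805] 24.108894645062172
```

Emit:
send_rows(
  plan=[
    [1, 20, -1, 0, 0],
    [1, 60, -3, 10, 2],
    [1, 110, -5, 20, 4],
    [1, 165, -7, 30, 6],
    [1, 220, -10, 40, 8.6],
    [1, 275, -12, 50, 8.6],
    [1, 330, -14, 55, 8.6],
    [1, 375, -16, 55, 8.6],
    [1, 405, -17, 55, 8.6],
    [1, 420, -18, 55, 8.6],
    [1, 420.3, -18.1, 55, 8.6],
    [1, 420.3, -18.1, 55, 8.6],
    [1, 420.3, -18.1, 55, 8.6],
  ],
)

```text
time_s: 1.72
tool_pos: [0.5897, -0.2917, 0.1906]
orientation: [3.113, 0.422, -0.0]
wrist_force: [-0.5, -0.3, 0.6]
opening: 0.0854
```

Run:
```python
from m import *
o=r.get_obs();R=cv2.Rodrigues(o['orientation'])[0]
print(o['tool_pos'],o['wrist_force'],R)
print(R.T@(np.array([.5905,-.2905,.104])-o['tool_pos']), np.degrees(np.arctan2(R[1,0],R[0,0])))
snap('scene','s1');crop('s1',20,120,180,300,4,'s1c')
```

```text
[ 0.58974899 -0.29168033  0.19058467] [-0.52077704 -0.33567681  0.59973191] [[ 9.63934857e-01  2.66138291e-01 -3.43570884e-05]
 [ 2.66138291e-01 -9.63934858e-01 -1.39321307e-05]
 [-3.68258686e-05  4.28592962e-06 -9.99999999e-01]]
[ 0.00104125 -0.00093826  0.08658463] 15.434601220211073
```

View pics/s1c.png

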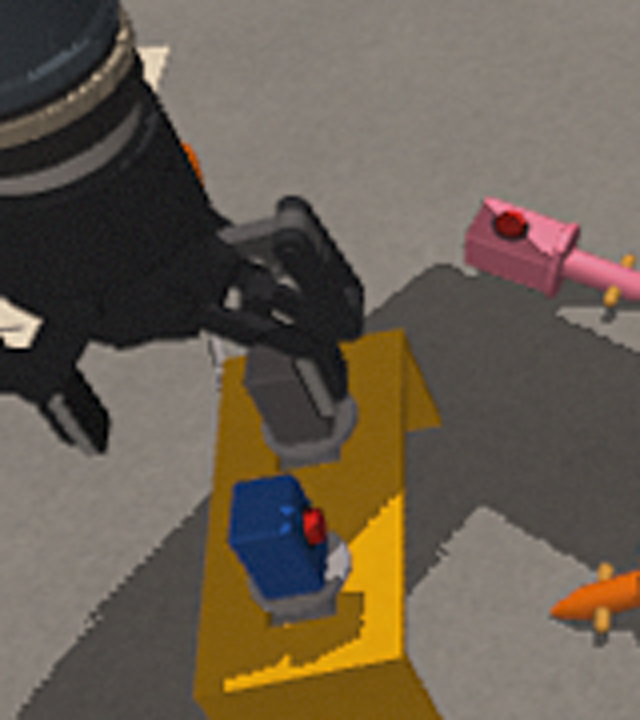

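The fingers straddle the blue head from above (head around (270,530) in the crop). I'm going down and closing.

Emit:
send_rows(
  plan=[
    [1, 1, -1, 15, 0],
    [1, 1, -1, 40, 0],
    [1, 1, -1, 62, 0],
    [1, 1, -1, 78, 0],
    [1, 1, -1, 86.5, 0],
    [1, 1, -1, 86.5, 0],
    [-1, 1, -1, 86.5, 0],
    [-1, 1, -1, 86.5, 0],
    [-1, 1, -1, 86.5, 0],
    [-1, 1, -1, 86.5, 0],
    [-1, 1, -1, 86.5, 0],
    [-1, 1, -1, 86.5, 0],
    [-1, 1, -1, 86.5, 0],
    [-1, 1, -1, 86.5, 0],
  ],
)

```text
time_s: 3.52
tool_pos: [0.5923, -0.2907, 0.105]
orientation: [3.111, 0.423, 0.003]
wrist_force: [1.3, -4.6, 5.5]
opening: 0.0275
```

Run:
```python
from m import *
o=r.get_obs();print(o['tool_pos'],o['wrist_force'],o['moment'],o['opening'])
snap('scene','s2');crop('s2',20,140,180,300,4,'s2c')
snap('top','t2');crop('t2',360,80,480,200,5,'t2c')
```

```text
[ 0.59229429 -0.29073971  0.10497444] [ 1.25437903 -4.59731681  5.50601642] [-0.81519579 -0.17773483 -0.02083338] 0.027522454077421203
```

View pics/s2c.png

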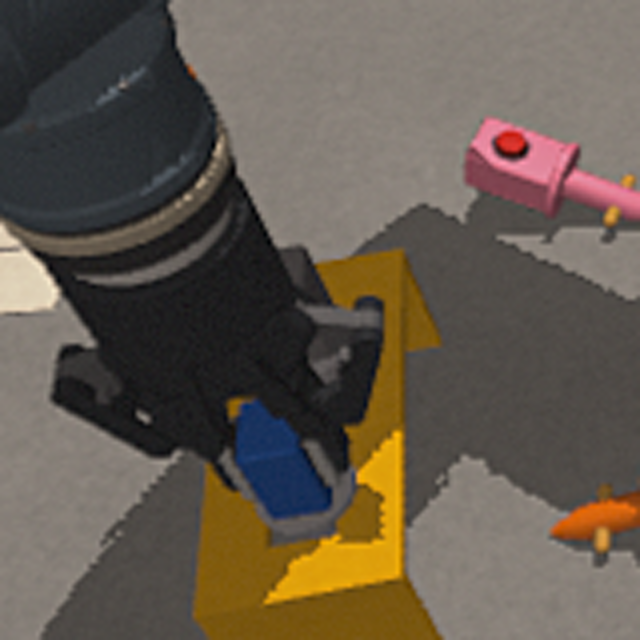

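The head is held (opening 27.5 mm, so the button is flush). Lifting straight up.

Emit:
send_rows(
  plan=[
    [-1, 0, 0, -8, 0],
    [-1, 0, 0, -20, 0],
    [-1, 0, 0, -40, 0],
    [-1, 0, 0, -65, 0],
    [-1, 0, 0, -90, 0],
    [-1, 0, 0, -115, 0],
    [-1, 0, 0, -130, 0],
    [-1, 0, 0, -130, 0],
    [-1, 0, 0, -130, 0],
  ],
)

```text
time_s: 4.75
tool_pos: [0.591, -0.2895, 0.2327]
orientation: [-3.112, -0.424, 0.002]
wrist_force: [-0.2, -0.8, -3.1]
opening: 0.0275
```

Run:
```python
from m import *
o=r.get_obs();R=cv2.Rodrigues(o['orientation'])[0];print(o['tool_pos'],o['wrist_force'],o['moment'],o['opening'])
print(R.T@(np.array([.548,.0242,.235])-o['tool_pos']))
snap('scene','s3');crop('s3',0,60,180,260,4,'s3c')
```

```text
[ 0.59101934 -0.28950199  0.23273977] [-0.20119914 -0.84683068 -3.14000963] [-0.00514286 -0.02596187 -0.01847355] 0.02750349128423778
[ 0.04243401 -0.31378387 -0.00193624]
```

View pics/s3c.png

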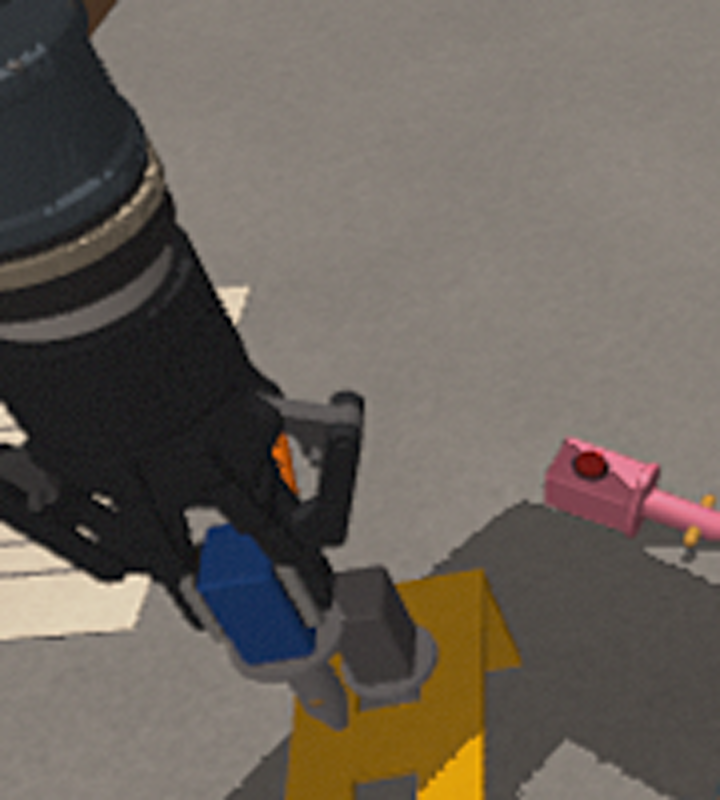

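The pin is out, upright, with lugs drawn in. Moving above the hole.

Emit:
send_rows(
  plan=[
    [-1, 2, -12, 0, 0],
    [-1, 6, -40, 0, 0],
    [-1, 11, -80, 0, 0],
    [-1, 16, -120, 0, 0],
    [-1, 22, -160, 0, 0],
    [-1, 27, -200, 0, 0],
    [-1, 32, -240, 0, 0],
    [-1, 37, -275, 0, 0],
    [-1, 41, -300, 0, 0],
    [-1, 42, -311, 0, 0],
    [-1, 42.4, -313.8, 0, 0],
    [-1, 42.4, -313.8, 0, 0],
    [-1, 42.4, -313.8, 0, 0],
    [-1, 42.4, -313.8, 0, 0],
  ],
)

```text
time_s: 6.55
tool_pos: [0.5484, 0.0234, 0.2337]
orientation: [-3.113, -0.422, 0.0]
wrist_force: [-0.3, 0.2, -2.0]
opening: 0.0275
```

Run:
```python
from m import *
o=r.get_obs();R=cv2.Rodrigues(o['orientation'])[0];print(o['tool_pos'],o['wrist_force'],o['moment'],o['opening'])
print(R.T@(np.array([.548,.0242,.235])-o['tool_pos']),np.degrees(np.arctan2(R[1,0],R[0,0])),R[:,2])
snap('scene','s4');crop('s4',190,100,350,300,4,'s4c')
snap('top','t4');crop('t4',200,70,340,200,5,'t4c')
```

```text
[0.5483852 0.0233583 0.2337286] [-0.33103503  0.24776916 -2.01106465] [0.00371216 0.03014345 0.00130399] 0.027539451260043757
[-0.00014718 -0.000914   -0.00127131] 15.455450129408135 [-1.79885204e-04  2.16863123e-05 -9.99999984e-01]
```

View pics/s4c.png

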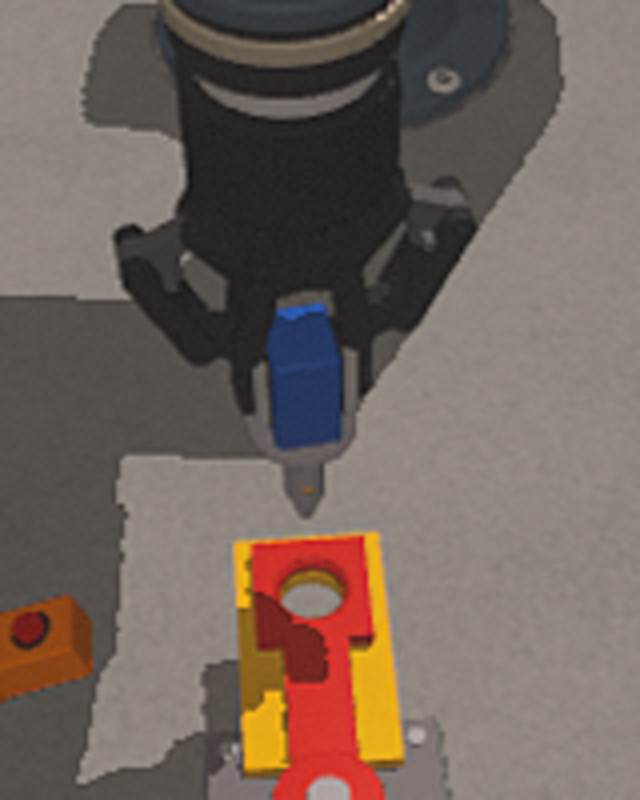

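View pics/t4c.png

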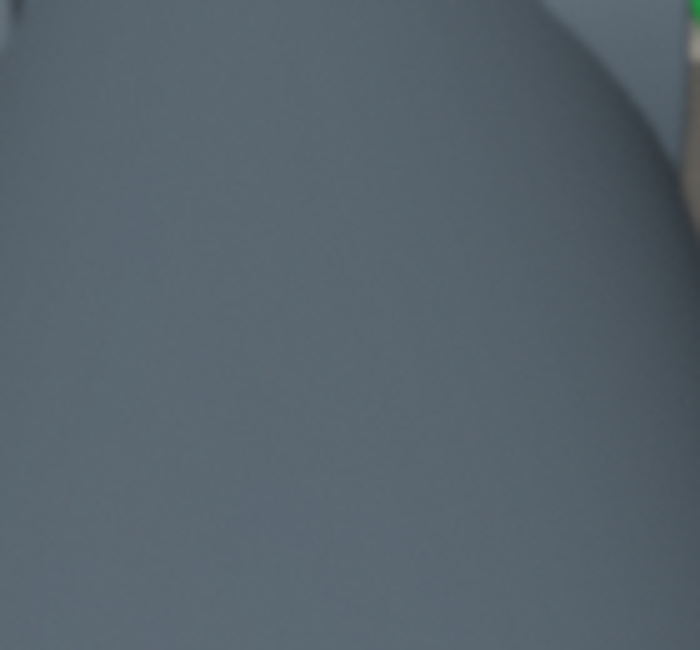

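Run:
```python
from m import *
c=load('s4')
print(P(c,190+306/4,100+515/4,.1437),P(c,190+312/4,100+588/4,.09), P(c,190+311/4,100+450/4,.204))
```

```text
[0.5456282  0.02240992 0.1437    ] [0.54713923 0.02389936 0.09      ] [0.55805645 0.02691255 0.204     ]
```

Tip and hole agree to about 2 mm (6 mm clearance). Lowering most of the way, then checking force.

Emit:
send_rows(
  plan=[
    [-1, 0, -1, 10, 0],
    [-1, 0, -1, 30, 0],
    [-1, 0, -1, 45, 0],
    [-1, 0, -1, 55, 0],
    [-1, 0, -1, 65, 0],
    [-1, 0, -1, 75, 0],
    [-1, 0, -1, 85, 0],
    [-1, 0, -1, 95, 0],
    [-1, 0, -1, 103, 0],
    [-1, 0, -1, 103, 0],
    [-1, 0, -1, 103, 0],
  ],
)

```text
time_s: 8.02
tool_pos: [0.5482, 0.025, 0.131]
orientation: [-3.113, -0.424, -0.001]
wrist_force: [-1.2, 0.9, -2.3]
opening: 0.0272
```

Run:
```python
from m import *
o=r.get_obs();print(o['tool_pos'],o['wrist_force'],o['moment'],o['opening'])
snap('scene','s5');crop('s5',190,150,350,300,5,'s5c')
```

```text
[0.54822885 0.0249643  0.13104857] [-1.24916741  0.94202852 -2.33950327] [-2.27643426e-02 -5.26022547e-05  1.63960047e-02] 0.027208879521142027
```

View pics/s5c.png

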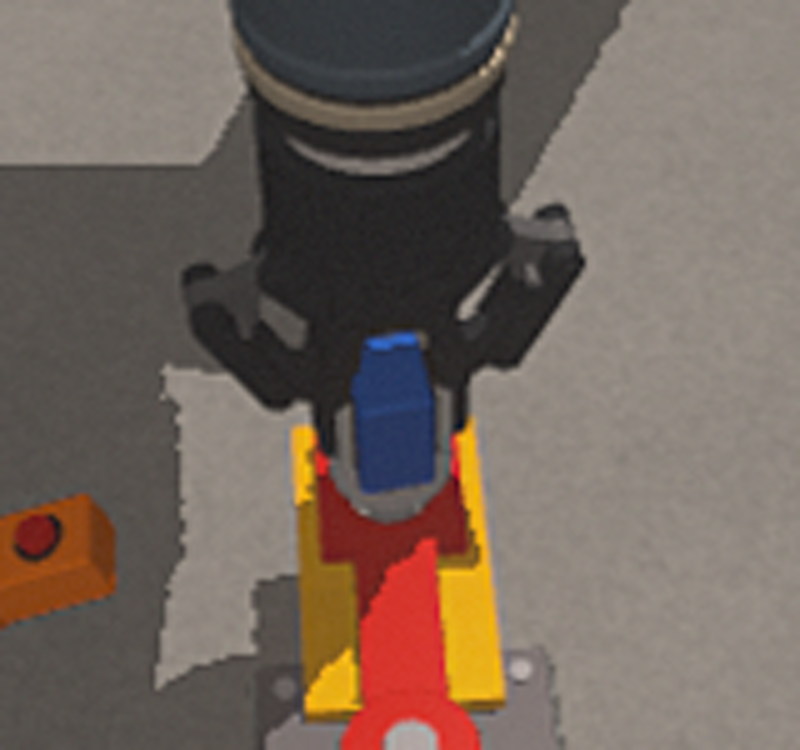

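The shank is in the hole with no contact force. Lowering the last ~11 mm.

Emit:
send_rows(
  plan=[
    [-1, 0, 0, 3, 0],
    [-1, 0, 0, 6, 0],
    [-1, 0, 0, 8, 0],
    [-1, 0, 0, 9.5, 0],
    [-1, 0, 0, 10.5, 0],
    [-1, 0, 0, 10.5, 0],
    [-1, 0, 0, 10.5, 0],
  ],
)

```text
time_s: 8.95
tool_pos: [0.5481, 0.025, 0.1204]
orientation: [-3.113, -0.424, -0.0]
wrist_force: [0.0, -1.1, -2.6]
opening: 0.0276
```

Emit:
send_rows(
  plan=[
    [-1, 0, 0, 0.5, 0],
    [-1, 0, 0, 1, 0],
    [-1, 0, 0, 1, 0],
  ],
)

```text
time_s: 9.32
tool_pos: [0.5482, 0.025, 0.1198]
orientation: [-3.113, -0.424, -0.001]
wrist_force: [-2.7, -0.8, 5.2]
opening: 0.0275
```

Emit:
send_rows(
  plan=[
    [-1, 0, 0, 0.4, 0],
    [-1, 0, 0, 0.4, 0],
    [-1, 0, 0, 0.4, 0],
  ],
)

```text
time_s: 9.7
tool_pos: [0.5481, 0.0249, 0.1197]
orientation: [-3.113, -0.424, -0.001]
wrist_force: [-3.5, -0.7, 10.4]
opening: 0.0275
```

Run:
```python
from m import *
snap('scene','s6');crop('s6',190,150,350,300,5,'s6c')
```

```text
(no output)
```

View pics/s6c.png

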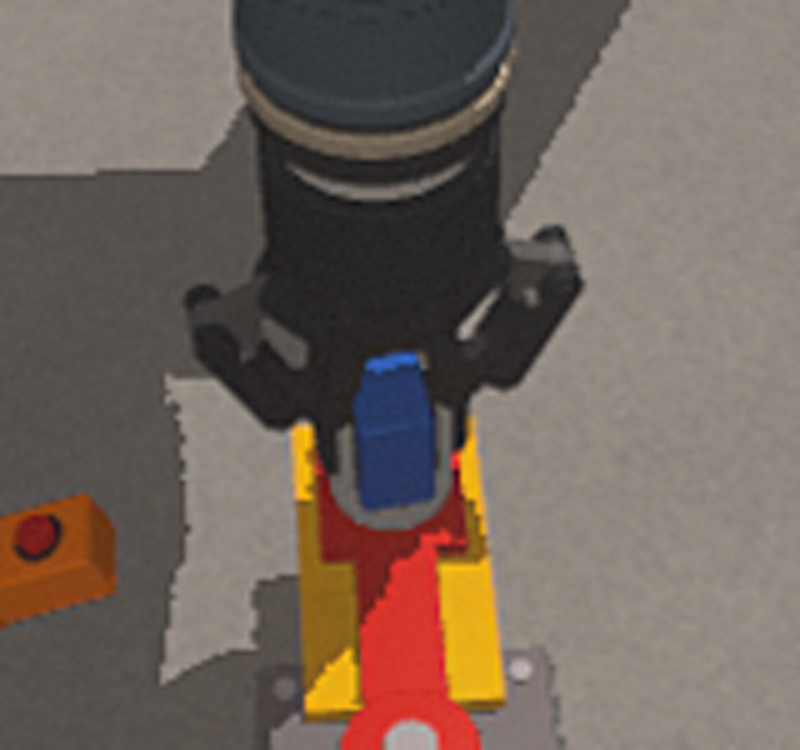

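The collar sits on the lever (contact force up by about 13 N). Releasing, then rising.

Emit:
send_rows(
  plan=[
    [1, 0, 0, -0.3, 0],
    [1, 0, 0, -0.3, 0],
    [1, 0, 0, -0.3, 0],
    [1, 0, 0, -0.3, 0],
    [1, 0, 0, -0.3, 0],
    [1, 0, 0, -0.3, 0],
    [1, 0, 0, -10, 0],
    [1, 0, 0, -30, 0],
    [1, 0, 0, -60, 0],
    [1, 0, 0, -95, 0],
    [1, 0, 0, -125, 0],
    [1, 0, 0, -140, 0],
    [1, 0, 0, -140, 0],
    [1, 0, 0, -140, 0],
  ],
)

```text
time_s: 11.5
tool_pos: [0.5476, 0.0249, 0.2578]
orientation: [-3.113, -0.424, 0.003]
wrist_force: [-0.8, -0.2, -0.2]
opening: 0.0854
```

Emit:
send_rows(
  plan=[
    [1, 0, 15, 0, 0],
    [1, 0, 50, 0, 0],
    [1, 0, 90, 0, 0],
    [1, 0, 130, 0, 0],
    [1, 0, 170, 0, 0],
    [1, 0, 205, 0, 0],
    [1, 0, 220, 0, 0],
    [1, 0, 220, 0, 0],
    [1, 0, 220, 0, 0],
  ],
)

```text
time_s: 12.62
tool_pos: [0.6066, -0.1863, 0.2588]
orientation: [-3.112, -0.425, 0.001]
wrist_force: [0.5, 0.8, -0.0]
opening: 0.0856
```

Run:
```python
from m import *
c=snap('scene','s7');crop('s7',220,200,320,300,6,'s7c')
d=snap('top','t7');crop('t7',220,70,320,190,5,'t7c')
print(r.get_obs()['time_s'],r.get_obs()['tool_pos'])
for c,b in((d,(240,120,300,190)),(c,(235,210,300,275))):
    p,i,k=cloud(c,*b)
    m=k&(p[...,2]>.1)&(i[...,2]>i[...,0]+40)
    q=p[m];q=q[q[:,2]>q[:,2].max()-.008];print(m.sum(),q.mean(0),np.median(q[:,2]),q[:,2].std(),cv2.minAreaRect((q[:,:2]*1000).astype(np.float32)))
```

```text
12.725 [ 0.60672533 -0.18595128  0.25910137]
225 [0.54702983 0.02287196 0.14473672] 0.1447595447701941 0.001458501690407342 ((547.320556640625, 23.065210342407227), (31.536888122558594, 27.032793045043945), 15.124526977539062)
441 [0.54835525 0.02043037 0.14519712] 0.14526800374900667 0.001300504446295258 ((546.85107421875, 20.2285099029541), (33.901981353759766, 26.993358612060547), 15.12707805633545)
```

View pics/s7c.png

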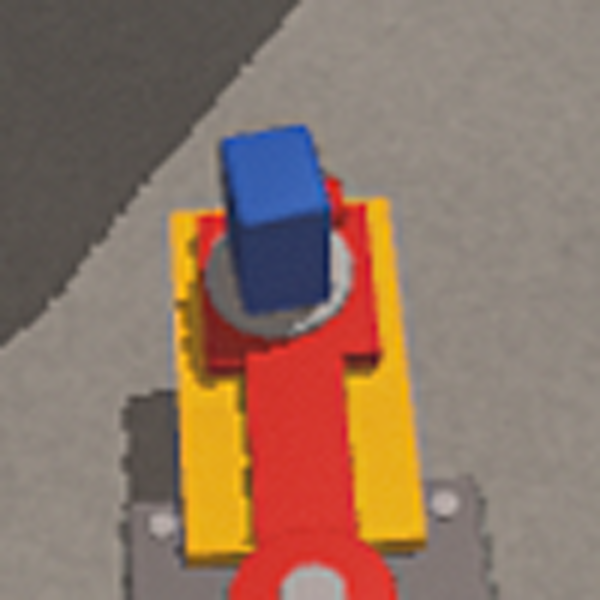

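View pics/t7.png

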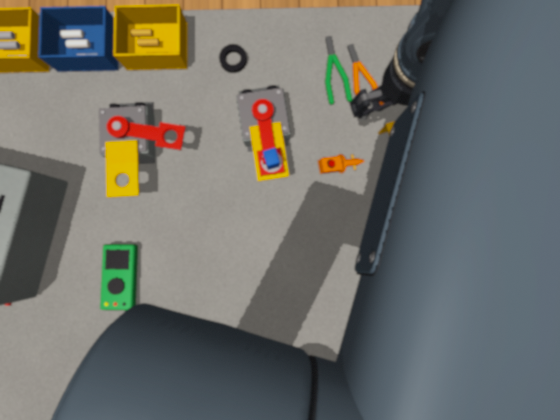

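View pics/t7c.png

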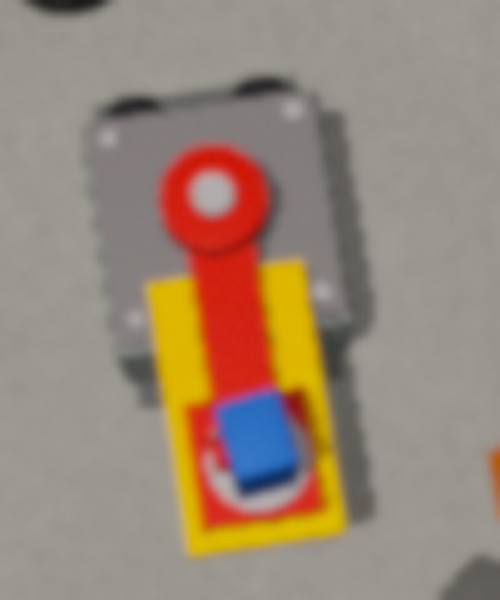

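The head top is at 145 mm, which is exactly 90 + 55. The pin is upright, and the red button stands out about 6 mm at (333,195) in the scene crop. The other lever, at (173,136) in the top view, has not moved. Handing in.

```bash
python3 -c "
from station import r
print(r.hand_in())"
```

```text
the job is handed in; nothing more can be done
None
```

The switched-off isolator is locked out and the job is handed in, with the robot's clock at about 12.7 s.

- **What I did:** I gripped the blue pin across its button (opening 27.5 mm, so the button was flush) and lifted it out of its rest with the lugs drawn in. I lowered it through both holes until the collar met the lever (upward force rose by about 13 N). Then I let go and moved the arm clear.
- **Seating:** The head's top measured 145 mm above the table in both cameras, which matches a fully seated, upright pin.
- **Position:** The pin sits within about 2–4 mm of the measured hole axis. The two cameras differ by about 3 mm in y.
- **Button:** It is visible standing out about 6 mm on the head's side. The lugs are under the plate and out of sight, so I judged the lock from the button alone.
- **Other isolator:** Its lever looks unmoved in the last top view.
- **Forces:** The highest wrist reading I saw was about 11 N. I only saw readings at the end of each move.

No check failed.

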